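# Set the travel marker of a hold-down leaf under a 12 N press

## Task

On the blue hold-down unit, press the rib in the middle of the steel spring leaf with a steady 12 newtons for about a second to see how far the leaf's tip comes down, then let the leaf up and slide the marker beside it down to that height. Press the rib with 12 newtons for another second to show that tip and marker now line up, then let go, leaving the marker there. Never push on the leaf with more than 20 newtons, and do not disturb the things lying around.

Things in the scene. Friction and masses are not known exactly. Their poses are not given: they have to be found in the camera images.
- stand: fixed hold-down unit: blue base plate 90 x 330 mm (12 mm thick, along its y), two blue tubes carrying a grey head with rounded top (66 mm in x, 100 mm in y, top 175 mm above the bench) at its -y end, and a blue square post 42 mm wide, 67 mm high, at its +y end (centre at y = +125 mm). Origin on the bench under the rib; the leaf points along +y, z up
- leaf: flat steel spring leaf sticking out level from the head along +y: 140 mm free, 30 mm wide, 4 mm thick, mid-plane 120 mm above the bench when free. Origin at its root (stand y = -70 mm), mid-thickness; it swings down as one stiff piece about the x line through the origin, at most 0.36 rad, and springs back level
- rib: dark half-round rib across the leaf at mid-span, 70 mm from the root, 30 mm long (x), 10 wide, 9 high; origin in the middle of its underside. Press its crest: the leaf stays level up to a preload that differs each time (1.5 to 10 N), then the rib sinks 1.6 mm per further newton, the tip twice that: the tip drops 6 to 35 mm at 12 N, which only a press can tell
- leaf_tip (a point): upper edge of the leaf's free end, middle of its width, 140 mm from the root; 122 mm above the bench when free
- marker (a joint): height of the marker, m: 0 when its pointer's upper face is level with the upper face of the free leaf, positive up, range -0.042 to +0.018. It starts 4 to 16 mm above. About 4 N of friction keep it where it is put; it slides straight up and down on the post
- marker_edge (a point): end of the marker's pointer towards the leaf tip, on its upper face; pointer 24 mm wide, 4 mm thick, 35 mm long, its end 7 mm beyond the leaf's end. It cannot touch the leaf. It lines up when level with leaf_tip
- marker_grip (a point): middle of the marker's upright aluminium tab, 14 mm thick in stand x, 24 mm wide in y, 36 mm high. The point is 21 mm above and 48 mm (stand +y) from marker_edge; the tab's top is 39 mm above marker_edge, and the block beneath it (34 x 30 mm) has its top 4 mm above marker_edge. Grip the tab from above across its thickness, or push on its top
- tin: bystander: closed steel can, 66 mm across, 85 mm high; origin at the centre of its underside
- angle: bystander: aluminium angle offcut 100 mm long, 30 mm high and wide; origin at the centre of its underside
- driver: bystander: screwdriver with black handle lying on the bench; origin on the bench below it

How it is judged (in metres and radians):
On the way, in this order (a step that is already met when the one before it is completed fails the run):
1. the rib is pressed by the fingers with 12 N, give or take 1 N, for half a second (contact force between the fingers and rib between 11 and 13 N), for 0.5 s.
2. the leaf is let up, the marker has been slid more than 5 mm and is let go (contact force between anything else and leaf below 0.3 N and distance of marker_edge from where it was at the start of the episode above 0.005 m and contact force between the arm and stand below 0.3 N), for 0.2 s.
3. the rib is pressed again with 12 N, give or take 1 N, and for half a second the leaf's tip is level with the marker within 2 mm (all of step 1 and z of leaf_tip in the frame of marker_edge between -0.002 and 0.002 m), for 0.5 s.
At the end, for the whole second after the job is handed in: The leaf is free, at rest and back within 2 mm of its starting height; the marker stays where the second press proved it right, 3 to 40 mm below the free leaf's tip; the robot touches nothing (z of leaf_tip in the frame of marker_edge between 0.003 and 0.04 m and distance of leaf_tip from where it was at the start of the episode below 0.002 m and linear speed of leaf below 0.01 m/s).
It fails at once if the leaf is pushed with more than 20 N (contact force between anything else and leaf above 20 N).
It fails at once if the tin is moved more than 15 mm (distance of tin from where it was at the start of the episode above 0.015 m).
It fails at once if the angle is moved more than 15 mm (distance of angle from where it was at the start of the episode above 0.015 m).
It fails at once if the driver is moved more than 15 mm (distance of driver from where it was at the start of the episode above 0.015 m).
It also fails if it takes over 70 s, if anything falls off the work surface, if the arm or the gripper's body presses on something with over 40 N, if the wrist force passes 120 N, or if a joint passes its speed limit or range.

## Robot

A 6-joint arm with a two-finger parallel gripper is mounted at the origin on the work surface. World frame = base frame: x ahead of the robot, y to its left, z up, the work surface at z = 0. Lengths are in mm, angles in rad, forces in N, time in s.
With the tool pointing down it reaches from about 275 to 825 mm from the base axis. Payload 4.9 kg.
Tool frame: the origin (TCP) lies at the very end of the fingers, on their centre line; the grasp point (between the pads) lies 19 mm behind it; z points along the fingers, y is the direction in which the jaws open and shut (so a half turn about z gives the same grasp; the last joint's range is limited). The gripper opens to 85 mm and grips with 20 to 120 N. Pads are 22 mm wide; open, the fingers measure 114 mm over their backs; the gripper's body (76 mm by 85 mm) begins 54 mm behind the grasp point. The pads swing forward as they close: fully open they stand 13 mm farther back than shut.
Start: joints at [1.173, 0.326, -0.193, 1.052, 0, 1.437], TCP at [143.407, 530.993, 231.281] pointing down, gripper open.
Joint ranges: [-2.65, 2.65], [-0.97, 1.79], [-1.3, 1.35], [-1.93, 2.1], [-1.47, 1.37], [-3.14, 3.14]. Speed limits (rad/s): [2.57, 2.57, 3.14, 3.14, 3.14, 3.14].

## Interface

Orientations are given as [roll, pitch, yaw] about the fixed x, y, z axes, in that order (R = Rz(yaw) Ry(pitch) Rx(roll)).
In Python, from bench import bot, solve_ik, imaging gives the robot as it stands. Calls block until the motion is done:
- bot.move_ptp(position, orientation): joint-space move of the TCP to a pose.
- bot.movel(position, rot=None, max_speed=150, threshold=None): straight line of the TCP; rot=None keeps the orientation; max_speed is the mean speed in mm/s. With threshold (N) it stops when the force on the tool has changed by that much, and returns True; else False.
- bot.move_j(angles): joint-space move.
- bot.grip(opening, effort=None): opening from 0.0 (shut) to 1.0 (fully open); effort is the grip in N (None keeps the last); returns when the fingers have stopped.
- bot.dwell(seconds).
- solve_ik(position, orientation): joint angles nearest the present ones, or None.
- bot.get_state(): the state.
- imaging.capture(name): name is "scene" or "top" or "wrist"; returns the picture (384x512x3 uint8, blue, green, red); there is no depth.
- imaging.camera_model(name): a dict with "K" (3x3 intrinsics, pixels), "position" and "rotation" of the camera in the world. Camera axes: x right, y up, looking along -z (the intrinsics and any distortion apply to the point x, -y, -z); pixel columns grow to the right and rows downward; lengths in mm; the calibration is good to about 2 mm. A picture is of the moment at which its call begins: read the wrist's pose just before it. camera_model takes no time and is no camera call; for the wrist camera it gives the pose at the moment of the call.
A pose or a line that the arm cannot do raises bot.IKError and nothing moves.
- bot.sign_off(): hands the job in, once; it reports no verdict.
The state is a dict: "t": time; "qpos": joint angles; "joint_velocities": joint speeds; "effort": joint torques, N m; "tcp_pos": TCP position; "orientation": TCP orientation; "contact_force": force on the tool from outside, world axes, zero at the start; "wrist_torque": the same for the moment, N m; "opening": opening from 0.0 (shut) to 1.0 (fully open).
Only numpy, scipy, OpenCV 4.12 (cv2) and the standard library are available. Lean on these libraries where they do the work, as an engineer would, in place of code of your own. Each camera call takes 0.05 s, during which the arm holds its last target. There are 200 camera calls.

## Working session

There is one attempt and no reset: what is moved stays moved. The work goes in short steps, each a Python script; the robot and the scene stay as the last script left them, time stands still between calls to the robot, and variables do not carry over. Pictures are saved under pics/ and viewed, about 8 in all and at most 12, crops included, and the job is handed in when it is done.

```bash
ls; mkdir -p pics; python3 - <<'E'
from bench import bot, imaging
import cv2, numpy as np
a=imaging.capture("scene");b=imaging.capture("top")
cv2.imwrite("pics/scene0.png",a);cv2.imwrite("pics/top0.png",b)
for n in("scene","top","wrist"):
    m=imaging.camera_model(n);print(n,m)
print(bot.get_state())
E
```

```text
pics
scene {'K': array([[365.44630017,   0.        , 253.40972341],
       [  0.        , 365.44630017, 193.91400372],
       [  0.        ,   0.        ,   1.        ]]), 'position': array([746.33144747, 302.81271228, 674.33070874]), 'rotation': array([ 0.58445479, -0.00420056,  2.64853287])}
top {'K': array([[467.22420081,   0.        , 260.99118249],
       [  0.        , 467.22420081, 191.43099332],
       [  0.        ,   0.        ,   1.        ]]), 'position': array([460.15525689,  22.9874637 , 996.25469731]), 'rotation': array([ 1.45344688e-01,  1.51220627e-03, -1.57467742e+00])}
wrist {'K': array([[309.96587799,   0.        , 252.91062601],
       [  0.        , 309.96587799, 194.78475553],
       [  0.        ,   0.        ,   1.        ]]), 'position': array([ 78.25713582, 547.18331066, 372.14343513]), 'rotation': array([-2.72739636e-01,  5.32623282e-04,  1.30577733e+00])}
{'t': 0.1, 'qpos': array([ 1.17281788e+00,  3.26853113e-01, -1.93463468e-01,  1.05198484e+00,
        1.11399881e-06,  1.43658291e+00]), 'joint_velocities': array([-2.13936581e-06, -1.18510744e-03,  2.21826400e-03, -8.48627377e-04,
       -1.11326380e-03,  5.18844969e-04]), 'effort': array([ 5.21225491e-05, -4.44239795e+01,  2.63038605e+01,  7.96966022e-03,
       -2.76348783e-04,  3.72444219e-06]), 'tcp_pos': array([143.19390917, 530.5126113 , 230.59694301]), 'orientation': array([-3.14010125e+00, -2.02501659e-04,  2.87782747e+00]), 'contact_force': array([-0.04010424, -0.06211791, -0.54991662]), 'wrist_torque': array([-0.05188355,  0.01803299,  0.02054316]), 'opening': 0.9995752955264282}
```

View pics/scene0.png

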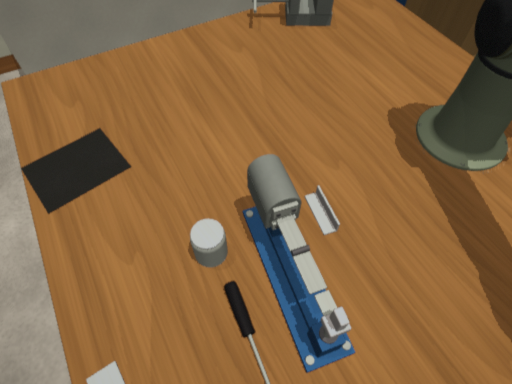

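View pics/top0.png

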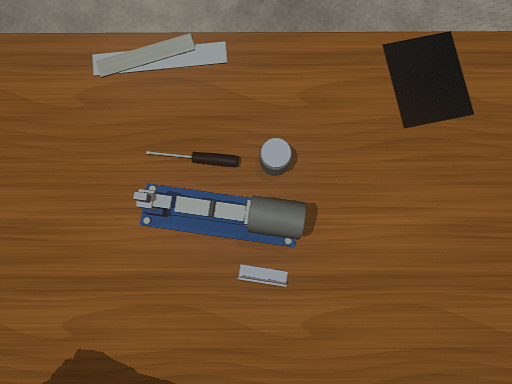

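The top view shows the stand with its head at about (275,217), the rib at about (212,208), and the marker at about (150,198). The driver, tin and angle are to either side. The scene view agrees.

```bash
cat > h.py <<'E'
from bench import bot, solve_ik, imaging
import cv2, numpy as np
from scipy.spatial.transform import Rotation as Ro
def ray(m,uv):
    R=Ro.from_euler('xyz',m['rotation']).as_matrix();K=m['K']
    d=np.array([(uv[0]-K[0,2])/K[0,0],-(uv[1]-K[1,2])/K[1,1],-1.])
    return np.array(m['position']),R@d
def onz(m,uv,z):
    p,d=ray(m,uv);return p+d*(z-p[2])/d[2]
def proj(m,P):
    R=Ro.from_euler('xyz',m['rotation']).as_matrix();K=m['K']
    c=R.T@(np.array(P,float)-m['position']);return np.array([K[0,2]-K[0,0]*c[0]/c[2],K[1,2]+K[1,1]*c[1]/c[2]])
E
python3 - <<'E'
from h import *
m=imaging.camera_model("top");b=cv2.imread("pics/top0.png")
hsv=cv2.cvtColor(b,cv2.COLOR_BGR2HSV)
mk=cv2.inRange(hsv,(100,120,40),(125,255,255))
mk[:, :120]=0;mk[:,330:]=0;mk[:170]=0;mk[260:]=0
pts=cv2.findNonZero(cv2.morphologyEx(mk,cv2.MORPH_OPEN,np.ones((2,2))))
W=np.array([onz(m,p[0],12)[:2] for p in pts],np.float32)
r=cv2.minAreaRect(W);print(r)
print(cv2.boxPoints(r))
for n,p,z in[("rib",(212,208.5),127),("leafroot",(247,212),122),("leafend",(174,205),122),("tab",(140,196),150)]:
    print(n,onz(m,p,z))
s=imaging.camera_model("scene")
for n,p,z in[("rib",(300,252),127),("leafend",(322,291),122)]:
    print(n,onz(s,p,z))
cv2.imwrite("pics/c.png",cv2.resize(b[180:250,125:315],None,fx=4,fy=4,interpolation=cv2.INTER_CUBIC))
E
```

```text
((553.4097290039062, 109.93621826171875), (327.99359130859375, 88.81204986572266), 81.61012268066406)
[[485.55045  -45.826294]
 [573.41205  -58.7847  ]
 [621.26904  265.69873 ]
 [533.4074   278.65714 ]]
rib [555.5051721  115.57513613 127.        ]
leafroot [549.17558172  50.25489799 122.        ]
leafend [562.97120732 187.7717973  122.        ]
tab [576.49514621 245.06790731 150.        ]
rib [559.68938632 120.35610637 127.        ]
leafend [562.98644017 190.0330245  122.        ]
```

View pics/c.png

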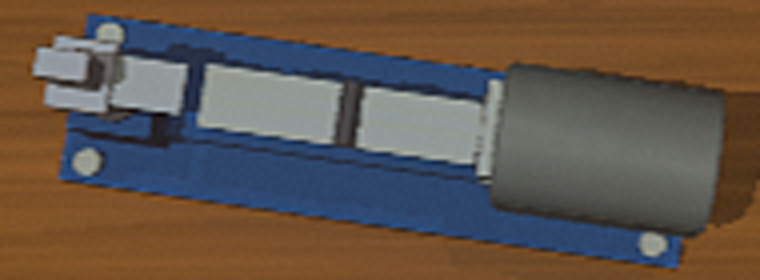

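The 4x crop shows the plate edges, the rib (about col 346 in the crop) and the tab top (about (60,62)). The plate fits as 328 x 89 mm, which matches the given size, and the yaw is about -0.146. Next I shut the gripper and look from above with the wrist camera.

```bash
python3 - <<'E'
from h import *
for y in(1.4245,-1.717):
    for p in([556,117,260],[575,242,230]): print(y,solve_ik(p,[np.pi,0,y]))
bot.grip(0.0,20)
q=solve_ik([556,117,260],[np.pi,0,-1.717]); q2=solve_ik([556,117,260],[np.pi,0,1.4245])
y=1.4245 if q2 is not None else -1.717
bot.move_ptp([556,117,260],[np.pi,0,y]); bot.dwell(.3)
m=imaging.camera_model("wrist");a=imaging.capture("wrist");cv2.imwrite("pics/w1.png",a)
np.save("w1.npy",m,allow_pickle=True)
s=bot.get_state();print(m,s['tcp_pos'],s['orientation'],s['contact_force'],s['qpos'],s['t'],s['opening'])
E
```

```text
1.4245 [ 0.07750343  0.34345525 -0.0932967   1.13404438  0.          1.79459608]
1.4245 [0.28011448 0.4653984  0.01490899 1.12030691 0.         1.99720713]
-1.717 [ 0.07750343  0.34345525 -0.0932967   1.13404438  0.         -1.34708922]
-1.717 [ 0.28011448  0.4653984   0.01490899  1.12030691  0.         -1.14447818]
{'K': array([[309.96587799,   0.        , 252.91062601],
       [  0.        , 309.96587799, 194.78475553],
       [  0.        ,   0.        ,   1.        ]]), 'position': array([566.47064238, 183.62347958, 401.55601143]), 'rotation': array([-0.27138358, -0.00071031, -0.14660664])} [555.90474698 117.3831797  259.99716736] [-3.14158447e+00 -3.74142199e-05  1.42519321e+00] [ 0.07371856 -0.42857518  0.29874189] [ 7.81740210e-02  3.43426641e-01 -9.33452532e-02  1.13402411e+00
  3.82979189e-05  1.79457346e+00] 3.3167 0.0004671829261398464
```

View pics/w1.png

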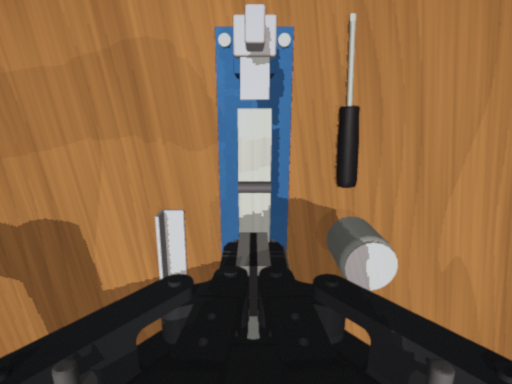

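The wrist view shows the rib at (255,187), the leaf centred on col 255 with its end at row ~108, and the tab's top at about (255,22).

```bash
python3 - <<'E'
from h import *
m=np.load("w1.npy",allow_pickle=True).item()
rib=onz(m,(255,187),131)
print("rib",rib,"leaf end",onz(m,(255,108.5),122),"w",np.linalg.norm(onz(m,(238,140),122)-onz(m,(272,140),122)))
yaw=-.1464
C=rib.copy();C[2]=0
R=Ro.from_euler('z',yaw).as_matrix()
for nm,p in [("tip",(0,70,122)),("edge+10",(0,77,132)),("tabtop far",(0,137,171)),("tabtop near",(0,113,171)),("tabtop ctr",(0,125,171)),("plate far",(0,None,12))]:
    if p[1] is None: continue
    print(nm,C+R@np.array(p,float),proj(m,C+R@np.array(p,float)))
print("platefar",onz(m,(255,28),12))
E
```

```text
rib [558.58516867 116.03855086 131.        ] leaf end [568.46754715 183.36015513 122.        ] w 30.337627514705922
tip [568.79660038 185.28973614 122.        ] [255.0544093  106.15748555]
edge+10 [569.81774356 192.21485466 132.        ] [255.15713415  97.29725511]
tabtop far [578.57039931 251.57301347 171.        ] [255.77239693  -0.46818678]
tabtop near [575.06933701 227.82974995 171.        ] [255.69206671  39.6303782 ]
tabtop ctr [576.81986816 239.70138171 171.        ] [255.73160718  19.89289822]
platefar [581.9502184 270.3289873  12.       ]
```

```bash
cat >> h.py <<'E'
RX,RY=557.8,116.0
YAW=1.4245
def read(n=8):
    F=[];Z=[]
    for _ in range(n):
        s=bot.get_state();F.append(s['contact_force'][2]);Z.append(s['tcp_pos'][2]);bot.dwell(.02)
    return np.mean(F),np.mean(Z),np.std(F)
def press(target=12.,zfast=136.,hold=1.2):
    """press the rib to target N; returns tare, log of (F,z)"""
    bot.movel([RX,RY,zfast],max_speed=60);bot.dwell(.4)
    f0,z,_=read(15);log=[]
    hit=bot.movel([RX,RY,126],max_speed=4,threshold=1.0)
    cmd=bot.get_state()['tcp_pos'][2]
    print("tare",f0,"hit",hit,"z",cmd,flush=True)
    if not hit: return None
    for i in range(40):
        f,z,sd=read(6);f-=f0;log.append((f,z));
        if i==0 or abs(target-f)<.25 or f>15: print(i,round(f,2),round(z,2),round(sd,2))
        if abs(target-f)<.25: break
        e=target-f
        # stiff until preload: tiny steps until a step shows the soft spring
        soft=len(log)>1 and abs(log[-1][0]-log[-2][0])<1.3*abs(log[-1][1]-log[-2][1])
        cmd-= np.clip(e*(1.1 if soft else .12),-4,4 if soft else .5)
        bot.movel([RX,RY,cmd],max_speed=10)
    H=[]
    t0=bot.get_state()['t']
    while bot.get_state()['t']-t0<hold: H.append(read(5)[:2])
    H=np.array(H);print("hold F",np.round(H[:,0]-f0,2),"z",H[:,1].mean())
    return f0,np.array(log),H[:,0].mean()-f0,H[:,1].mean()
E
python3 - <<'E'
from h import *
bot.movel([RX,RY,150],max_speed=100)
r=press()
print(np.round(r[1],2).tolist(),bot.get_state()['t'])
E
```

```text
tare -0.047031760122914275 hit True z 130.9347493785414
0 4.86 130.93 0.44
8 12.09 124.52 0.39
hold F [11.49 11.9  12.   11.83 12.19 11.76 11.97 11.82 11.48 12.38 11.88 11.74
 12.21 12.08 12.24] z 124.52625316921156
[[4.86, 130.93], [5.97, 130.86], [7.81, 130.66], [8.58, 130.23], [8.78, 129.87], [11.02, 126.62], [11.32, 125.64], [11.56, 124.96], [12.09, 124.52]] 11.3583
```

The tip drop comes to about 12.8 mm: the rib fell from 131.0 to 124.53, and the slope of about 1.7 mm/N is close to the given 1.6. I'll release the leaf and push the marker's tab top down to 161 - 12.8 = 148.2 mm.

```bash
python3 - <<'E'
from h import *
from scipy.optimize import brentq
th=brentq(lambda t:70*np.sin(t)+6*(1-np.cos(t))-(130.97-124.53),0,.4)
drop=140*np.sin(th)+2*(1-np.cos(th));zt=161-drop;print("drop",drop,"tab top target",zt)
bot.movel([RX,RY,150],max_speed=30);bot.movel([RX,RY,200],max_speed=100)
X,Y=576.3,239.7
bot.movel([X,Y,200],max_speed=100);bot.dwell(.3)
f0=read(10)[0]
hit=bot.movel([X,Y,zt+5],max_speed=12,threshold=2.0);print("hit",hit,bot.get_state()['tcp_pos'],flush=True)
if hit:
    bot.movel([X,Y,zt+1],max_speed=12);bot.dwell(.2);f,z,_=read();print(f-f0,z)
    cmd=zt
    for _ in range(3):
        bot.movel([X,Y,cmd],max_speed=4);bot.dwell(.2);f,z,_=read();print(f-f0,z)
        if z-zt<.15:break
        cmd-=z-zt
bot.movel([X,Y,200],max_speed=60);bot.dwell(.3)
bot.movel([RX,RY,200],max_speed=100)
m=imaging.camera_model("wrist");a=imaging.capture("wrist");cv2.imwrite("pics/w2.png",a);np.save("w2.npy",m,allow_pickle=True)
print(read(),bot.get_state()['t'])
E
```

```text
drop 12.837922634458529 tab top target 148.16207736554148
hit True [576.31419201 239.71581797 170.24715223]
1.956223841271706 149.08023617169204
1.9825647061869989 148.0582967657521
(np.float64(-0.03359649974888041), np.float64(199.92900730915008), np.float64(0.33217494276257753)) 23.0667
```

View pics/w2.png

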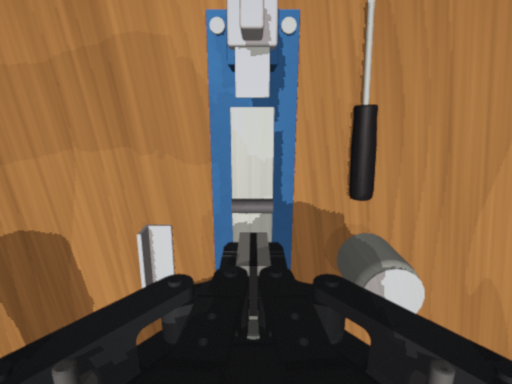

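The marker moved from +9.2 mm to about -12.9 mm, and the view shows the tab and leaf straight and clear. Now the second press, with a check picture during the hold.

```bash
python3 - <<'E'
from h import *
bot.movel([RX,RY,150],max_speed=100)
r=press(hold=.8)
if r:
    if abs(r[3]-124.53)>.35:
        z=bot.get_state()['tcp_pos'][2]; print("adjust to z 124.5")
        bot.movel([RX,RY,z+(124.5-r[3])],max_speed=5)
        H=[];f0=r[0]
        for _ in range(5): H.append(read(10)[:2])
        print(np.array(H)-[f0,0])
cv2.imwrite("pics/s2.png",cv2.resize(imaging.capture("scene")[220:350,260:370],None,fx=5,fy=4.6,interpolation=cv2.INTER_CUBIC))
print(np.round(r[1],2).tolist(),bot.get_state()['t'])
E
```

```text
tare 0.08290789986287651 hit True z 130.89570413883754
0 4.52 130.9 0.52
7 11.96 124.57 0.54
hold F [11.35 11.7  12.23 11.56 11.78 11.94 11.91 11.86 11.44 12.01] z 124.58969743325001
[[4.52, 130.9], [5.75, 130.86], [7.83, 130.63], [8.52, 130.21], [8.34, 129.83], [11.15, 126.16], [11.27, 125.31], [11.96, 124.57]] 29.8333
```

View pics/s2.png

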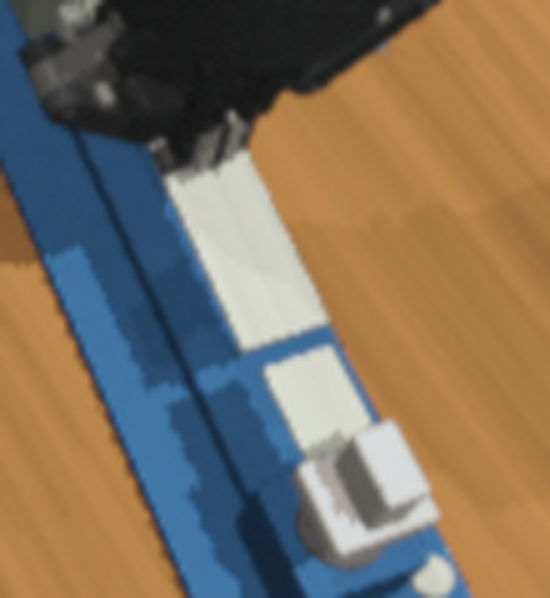

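Pressed, the leaf end (crop about (284,340)) and the pointer end (about (297,358)) are parallel with a small gap. I'll check their heights from this view, hold a little longer, then release.

```bash
python3 - <<'E'
from h import *
s=imaging.camera_model("scene")
tip=onz(s,(260+284/5,220+340/4.6),109.2);ed=onz(s,(260+297/5,220+358/4.6),109.2)
print(tip,ed,"gap if level",np.linalg.norm(tip-ed))
bot.dwell(.5);print(read(15))
bot.movel([RX,RY,140],max_speed=25);bot.movel([RX,RY,220],max_speed=100);bot.dwell(.5)
st=bot.get_state();print(st['contact_force'],st['tcp_pos'],st['t'])
cv2.imwrite("pics/s3.png",cv2.resize(imaging.capture("scene")[140:370,180:370],None,fx=3,fy=2.6,interpolation=cv2.INTER_CUBIC))
E
```

```text
[568.58134048 187.44252032 109.2       ] [568.45960141 194.54610037 109.2       ] gap if level 7.104623131767166
(np.float64(11.84162640152191), np.float64(124.59032377984683), np.float64(0.4753009512450854))
[-0.0693499  -0.22268864 -0.88371393] [557.7592035  115.98070722 219.90378796] 32.85
```

View pics/s3.png

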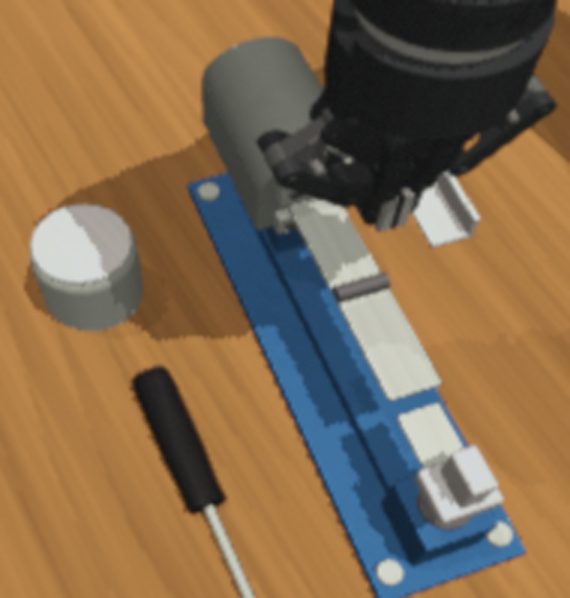

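The gap measures 7.1 mm on the assumption that tip and marker are level, and the nominal is 7 mm. The leaf is back up, the marker is still low, and the arm and bystanders are clear. I'm handing it in.

```bash
python3 -c "
from bench import bot
bot.dwell(.3);print(bot.sign_off())"
```

```text
the job is handed in; nothing more can be done
None
```

The job is done and handed in at about 33 s of the 70 s allowed; no verdict was reported.

- **First press:** The rib sank 6.4 mm under about 11.9 N (readings 11.5–12.4 N), held for over a second. That puts the tip's drop at about 12.8 mm.
- **Marker:** I let the leaf up and pushed the tab's top down from about +9.2 mm to about −12.9 mm, then let it go.
- **Second press:** About 11.8 N (readings 11.35–12.2 N), held for well over a second. The rib came down to within 0.06 mm of the first press. By calculation, tip and marker were level within about 0.3 mm. In the scene picture the gap between them came to 7.1 mm if both were level, against the nominal 7 mm.
- **After release:** The last picture shows the leaf back up, the marker still down, the gripper clear and the tin, angle and driver apparently where they were. I judged this by eye and did not measure it.

No check failed. The force readings carried about 0.5 N of noise. The measured spring slope was about 1.7 mm per newton against the stated 1.6.

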